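Hook a battery pack under the lip of its dock, level it and bolt it in

ROBOT

A 6-joint arm with a two-finger parallel gripper is mounted at the origin on a cart in front of the work surface, level with it; the furniture and walls round the work are solid. World frame = base frame: x ahead of the robot, y to its left, z up, the work surface at z = 0. Lengths are in m, angles in degrees, forces in N, time in s.
With the tool pointing down it reaches from about 0.225 to 0.725 m from the base axis. Payload 3.1 kg.
Tool frame: the origin (TCP) lies on the centre line of the jaws, within the pads' length; the fingertips stand 11 mm ahead of it and the grasp point (between the pads) lies 8 mm behind it; x points along the fingers, z is the direction in which the jaws open and shut, and the axes are right-handed (so a half turn about x gives the same grasp; the last joint's range is limited). The gripper opens to 85 mm and grips with 20 to 120 N. Pads are 22 mm wide; open, the fingers measure 114 mm over their backs; the gripper's body (76 mm by 85 mm) begins 54 mm behind the grasp point. The pads swing forward as they close: fully open they stand 13 mm farther back than shut.
Start: joints at [63.954, 2.75, 5.684, 92.934, 0, 82.678], TCP at [0.169, 0.497, 0.242] pointing down, gripper open.
Joint ranges: [-166.93, 166.93], [-56.73, 111.36], [-69.38, 81.34], [-121.58, 131.49], [-85.45, 84.26], [-180, 180]. Speed limits (degrees/s): [159.86, 159.86, 180, 180, 180, 180].

INTERFACE

Orientations are given as [roll, pitch, yaw] about the fixed x, y, z axes, in that order (R = Rz(yaw) Ry(pitch) Rx(roll)).
In Python, from rig import env gives the robot as it stands.
- The arm moves only by the shell command python3 -m inch 'ROWS' [FORCE]. ROWS is JSON, a list of rows, each a list of 7 numbers: the shift along the tool's x, y, z in mm, then the turn, a rotation vector about the tool's x, y, z in degrees, then the finger opening in mm, from 0 to 85.4. A call has 1 to 12 rows; each row is the pose to reach, as a shift and turn from the pose measured when the call began, along the tool's axes at that moment; what a row does not reach only later rows make up. A row lasts 1/12 s, in which the tool goes at most 41.7 mm and 7.16 degrees, less where a joint would pass 70% of its speed; a pose out of reach is approached as far as the arm can. A call with a gripper value outside its range is refused whole. The fingers move at their own pace and stop on an object; FORCE is the grip in N (left out, the last holds). Time passes only in rows, so rows that repeat a pose let the fingers close. It gives the time, the measured TCP pose, the force and the opening at its end, in the units of the state.
- env.observe(): the state, without advancing time (a new reading comes with each control period).
- env.get_image(name): name is "scene" or "top" or "wrist"; returns a dict with "image" (480x640x3 uint8, red, green, blue), "fx", "fy", "cx", "cy" (pixels), "rvec" (rotation vector, rad) and "tvec" (3), from world to camera coordinates, as OpenCV has them. Camera axes: x right, y down, z forward; pixel columns grow to the right and rows downward; lengths in m; the calibration is good to about 2 mm. A picture is of the moment at which its call begins. There is no depth.
- env.finish_job(): hands the job in, once; it reports no verdict.
The state is a dict: "time_s": time; "joint_positions": joint angles; "joint_vel": joint speeds; "joint_efforts": joint torques, N m; "position": TCP position; "tool_rot": TCP orientation; "force": force on the tool from outside, world axes, zero at the start; "ft_torque": the same for the moment, N m; "grip_width": finger opening in m.
Only numpy, scipy, OpenCV 4.12 (cv2) and the standard library are available. Lean on these libraries where they do the work, as an engineer would, in place of code of your own. Each camera call takes 0.05 s, during which the arm holds its last target. There are 200 camera calls.

TASK

Load the white battery pack into its charging dock: push it along the deck so that it tips into the bay and its tongue goes all the way under the fixed lip at the far end, then press the raised tail down until the pack lies level in the bay. Finally slide the steel bolt fully across the tail to lock it, and leave the flask, the vial and the timer where they stand.

Things in the scene. Friction and masses are not known exactly. Their poses are not given: they have to be found in the camera images.
- dock: Fixed grey dock, 253 x 104 mm, with a loading deck, then a sunken bay. Origin: on the bench top, in the middle of the line where the deck ends and the bay begins. x is the loading direction (deck, bay, lip), roughly to the robot's left (within 0.3 rad); y roughly towards the robot; z up.
- deck_mid (a point): Middle of the loading deck's top (dock -70, 0, 26 mm). The deck runs from dock x = -140 to 0, top at z 26, between guide rails (top z 34) whose inner faces stand at y = +-44 mm and taper to +-34.5 from x = -35 to 0.
- bay_mid (a point): Middle of the bay's floor (dock 50, 0, 8 mm). The bay runs from dock x = 0 to the end wall at 101, y +-34.5, floor at z 8, side walls to z 34 mm. Near its mouth (dock x 4 to 30, y +-22) a black seat block stands 8 mm above the floor.
- lip_edge (a point): Middle of the lower front edge of the fixed metal lip (dock 89, 0, 17 mm). The lip overhangs the far end of the bay from dock x = 89 to 101; its underside is 9 mm above the bay floor, its top at z 26. The tongue can enter beneath it only from the front, low, with the tail higher or level.
- pack: Loose white battery pack, 98 mm long with its tongue, 64 wide, 18 thick, 0.13 to 0.25 kg. Starts flat on the deck, tongue towards the bay. Origin: centre of the underside, half-way along the 98 mm; x from tail to tongue, z out of its top. Body from x = -49 (tail face) to 31; tongue (5 thick, 54 wide, flush with the underside) from 31 to 49 mm.
- pack_tip (a point): Middle of the lower edge of the tongue's tip (pack frame 49, 0, 0 mm). Pushed over the deck's end, the pack tips nose-down into the bay by its own weight. With the tip within 3 mm of the end wall the tail drops off the deck onto the raised seat and stays about 11 mm too high until pressed.
- pack_tail (a point): Middle of the upper edge of the pack's tail face (pack frame -49, 0, 18 mm), by the thumb ridges on the top. Seated, the top of the pack is at dock z 26 mm, level with deck and lip, and the tail face at dock x 0 to 3 mm.
- seat (a joint): Black seat block under the tail, travel in m: 0 raised 8 mm above the bay floor, 0.008 pressed level with the floor. Friction of about 5 N holds it wherever it is; no spring.
- bolt (a joint): Steel locking bolt in the rail on the dock's +y side, in m: 0 drawn back, 0.016 fully across. It slides along the dock's -y over the pack's tail, 2.5 mm above the seated pack, at dock x 4 to 24 mm. Friction about 1.5 N, no spring. It cannot pass while the tail is raised. Starts at 0 to 0.002.
- bolt_knob (a point): On the axis of the bolt's upright round knob (12 mm diameter, from 35 to 54 mm above the bench); the point is 44.5 mm above the bench. Drawn back it is at dock (14, 66) mm, fully across at (14, 50). The shelf below has its top at z 28 mm, with 7 mm high cheeks beside the bolt, and ends at dock y 80 mm.
- flask_mid (a point): Bystander: small stoppered conical glass flask, 51 mm wide, 95 mm high; this point is on its axis 45 mm up
- vial_mid (a point): Bystander: brown vial with black cap, 27 mm wide, 52 mm high; this point is on its axis 25 mm up
- timer_mid (a point): Bystander: flat white timer, 62 x 68 x 20 mm; this point is 9 mm up at its centre

How it is judged:
By the outcome, as a careful person would: the job done as asked, in the order asked, and still so for the second after the job is handed in, with the robot touching nothing.
It also fails if it takes over 48 s, if anything falls off the work surface, if the arm or the gripper's body presses on something with over 40 N, if the wrist force passes 120 N, or if a joint passes its speed limit or range.

## Working session

There is one attempt and no reset: what is moved stays moved. The work goes in short steps, Python scripts to look and compute and a shell command to move; the robot and the scene stay as the last step left them, time stands still between calls to the robot, and variables do not carry over. Pictures are saved under pics/ and viewed, about 8 in all and at most 12, crops included, and the job is handed in when it is done.

```bash
mkdir -p pics; ls; python3 - <<'E'
from rig import env
import cv2
print(env.observe())
for n in ("top","scene"):
    d=env.get_image(n); cv2.imwrite(f"pics/{n}0.png",d["image"][:,:,::-1]); print({k:v for k,v in d.items() if k!="image"})
E
```

```text
pics
{'time_s': 0.0, 'joint_positions': array([6.39538845e+01, 2.79378191e+00, 5.59080936e+00, 9.29329705e+01,
       3.31156331e-04, 8.26763470e+01]), 'joint_vel': array([0.04294111, 0.07517249, 0.02113298, 0.07032605, 0.11098327,
       0.03939349]), 'joint_efforts': array([-2.18248347e-04, -3.38789928e+01,  3.20012641e+01,  2.04888411e-02,
       -1.02787208e-04,  6.38110791e-06]), 'position': array([0.16827887, 0.49668221, 0.24110202]), 'tool_rot': array([ 172.53677538,   89.86405658, -116.18568748]), 'force': array([-0.22627415, -0.15282783, -0.03976917]), 'ft_torque': array([-0.00693371, -0.0051411 , -0.03517101]), 'grip_width': 0.0852671832172797}
{'fx': 531.7812926824457, 'fy': 531.7812926824457, 'cx': 322.0377641339257, 'cy': 237.18123722730522, 'rvec': array([ 2.09450158, -2.15286958,  0.20196124]), 'tvec': array([0.07243988, 0.54754678, 0.92147591])}
{'fx': 449.1861980347789, 'fy': 449.1861980347789, 'cx': 323.9555043364032, 'cy': 235.14717774552886, 'rvec': array([ 1.96671656, -0.62131235,  0.3770685 ]), 'tvec': array([-0.39403299,  0.24345394,  0.62824749])}
```

View pics/top0.png

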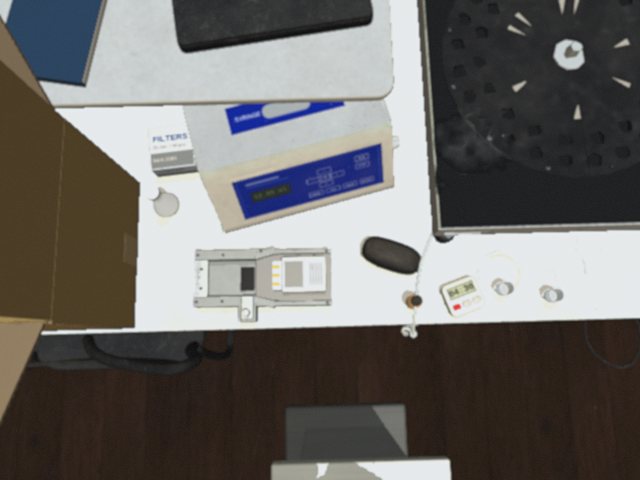

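View pics/scene0.png

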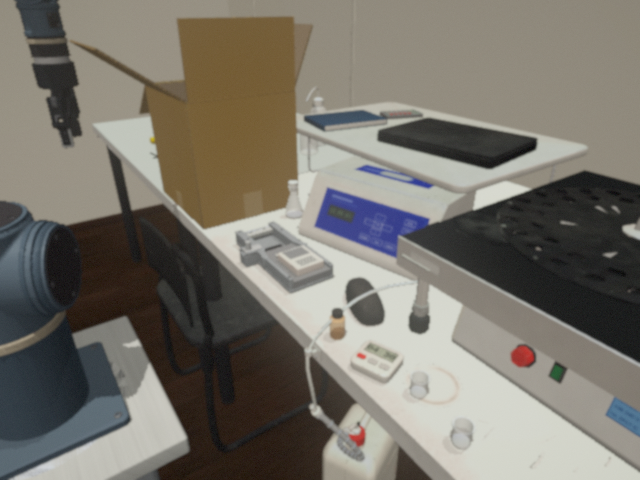

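```bash
cat > h.py <<'E'
import numpy as np, cv2
from rig import env
def cam(d):
    K=np.array([[d["fx"],0,d["cx"]],[0,d["fy"],d["cy"]],[0,0,1.]]); R=cv2.Rodrigues(d["rvec"])[0]; return K,R,np.array(d["tvec"])
def ray(d,uv,z):
    K,R,t=cam(d); c=-R.T@t; v=R.T@np.linalg.inv(K)@np.array([uv[0],uv[1],1.]); return c+v*(z-c[2])/v[2]
def proj(d,P):
    K,R,t=cam(d); return cv2.projectPoints(np.array(P,float).reshape(-1,3),d["rvec"],t,K,None)[0][:,0]
def save(d,name,box=None,s=1):
    im=d["image"][:,:,::-1]
    if box: x0,y0,x1,y1=box; im=im[y0:y1,x0:x1]
    cv2.imwrite("pics/"+name,cv2.resize(im,None,fx=s,fy=s,interpolation=cv2.INTER_CUBIC))
E
python3 - <<'E'
from h import *
d=env.get_image("top"); save(d,"top1.png",(180,235,340,330),5)
print(proj(d,[[0,0,0],[.168,.497,.24],[.4,0,0]]))
for uv in [(165,203),(413,300),(462,296),(195,305),(330,305)]: print(uv,ray(d,uv,0.02))
E
```

```text
[[363.8426273  553.16902582]
 [  2.77396661 498.49468045]
 [354.85548175 319.78143861]]
(165, 203) [0.63015548 0.35582358 0.02      ]
(413, 300) [ 0.4325401  -0.10761518  0.02      ]
(462, 296) [ 0.43741092 -0.19870586  0.02      ]
(195, 305) [0.43441403 0.29509892 0.02      ]
(330, 305) [0.42757206 0.04602624 0.02      ]
```

View pics/top1.png

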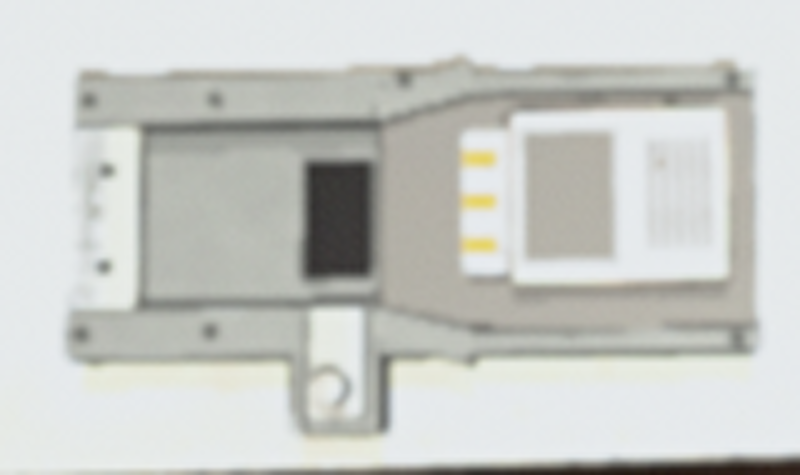

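```bash
cat >> h.py <<'E'
from scipy.optimize import least_squares
def fit(d,pts,uv,z0,x0):
    pts=np.array(pts,float)/1000
    def f(p):
        c,s=np.cos(p[2]),np.sin(p[2]); W=np.c_[p[0]+c*pts[:,0]-s*pts[:,1],p[1]+s*pts[:,0]+c*pts[:,1],z0+pts[:,2]]
        return (proj(d,W)-uv).ravel()
    r=least_squares(f,x0,loss="soft_l1"); return r.x,f(r.x).reshape(-1,2).round(1)
def dk(D,p):  # dock mm -> world m
    c,s=np.cos(D[2]),np.sin(D[2]); p=np.array(p,float)/1000; return np.array([D[0]+c*p[0]-s*p[1],D[1]+s*p[0]+c*p[1],p[2]])
def world2dock(D,w):
    c,s=np.cos(D[2]),np.sin(D[2]); a=w[0]-D[0]; b=w[1]-D[1]; return np.array([c*a+s*b,-s*a+c*b,w[2]])*1000
def crop(uv,x0=180,y0=235,s=5): return (np.array(uv)+.5)/s-.5+[x0,y0]
E
python3 - <<'E'
from h import *
d=env.get_image("top")
D,r=fit(d,[(0,-34.5,34),(0,34.5,34),(113,-52,34),(113,52,34),(-140,-52,34),(-140,52,34),(89,-34.5,26),(89,34.5,26)],
 crop([(379,122),(379,306),(78,73),(70,358),(752,70),(755,350),(143,126),(137,309)]),0,[.45,.15,1.57])
print(D,np.degrees(D[2]),r.tolist())
P,r=fit(d,[(-49,-32,18),(-49,32,18),(31,-32,18),(31,32,18),(49,-27,5),(49,27,5)],crop([(728,108),(727,281),(512,112),(512,284),(461,130),(461,275)]),.026,[.45,.1,1.57])
print(P,r.tolist(),world2dock(D,[P[0],P[1],.026]),np.degrees(P[2]-D[2]))
k=ray(d,crop((331,386)),.054); print("knob",world2dock(D,k))
for nm,uv,z in [("flask",(163,196),.09),("vial",(415,299),.05),("timer",(462,296),.02)]: print(nm,ray(d,uv,z))
from scipy.spatial.transform import Rotation as Ro
o=env.observe(); print(o["position"]); print(Ro.from_euler("xyz",o["tool_rot"],degrees=True).as_matrix().round(3))
d=env.get_image("scene");save(d,"s1.png",(220,160,440,400),2.5)
print(proj(d,[dk(D,(x,y,34)) for x,y in [(113,-52),(113,52),(-140,-52),(-140,52)]]))
E
```

```text
[0.48153256 0.18212284 1.55241572] 88.94686870851736 [[0.0, -0.5], [-0.5, 0.1], [-0.5, 0.5], [-1.0, -0.1], [1.0, -0.2], [1.1, 0.2], [0.0, -0.3], [0.1, 0.3]]
[0.48409005 0.10218159 1.55599833] [[-0.1, -0.1], [0.6, 0.3], [-0.6, -0.4], [-0.6, 0.2], [0.4, -0.1], [0.3, 0.0]] [-79.88073746  -4.02635258  26.        ] 0.2052682824297099
knob [13.26717781 64.1693638  54.        ]
flask [0.6245342  0.33889979 0.09      ]
vial [ 0.43225949 -0.10615904  0.05      ]
timer [ 0.43741092 -0.19870586  0.02      ]
[0.16835855 0.49686635 0.24154471]
[[-0.001 -0.947  0.321]
 [-0.001  0.321  0.947]
 [-1.     0.    -0.002]]
[[273.4647441  220.45019052]
 [234.03277538 231.08512782]
 [332.50871766 264.06866562]
 [288.04121586 279.62599942]]
```

View pics/s1.png

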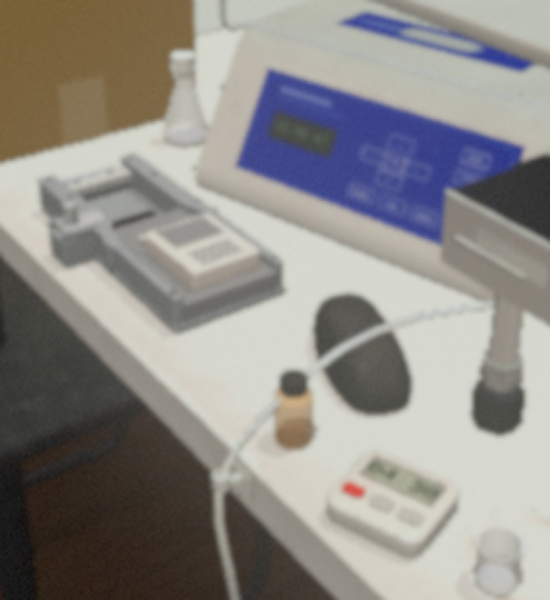

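```bash
cat >> h.py <<'E'
from scipy.spatial.transform import Rotation as Ro
D=np.array([0.48153256,0.18212284,1.55241572])
def go(target):  # dock mm TCP target -> tool shift mm and turn (tool z along dock -y, x down)
    o=env.observe(); R=Ro.from_euler("xyz",o["tool_rot"],degrees=True)
    c,s=np.cos(D[2]),np.sin(D[2]); z=np.array([s,-c,0]); x=np.array([0,0,-1.]); y=np.cross(z,x)
    T=Ro.from_matrix(np.c_[x,y,z])
    print("shift",(R.inv().apply(dk(D,target)-o["position"])*1000).round(1),"turn",np.degrees((R.inv()*T).as_rotvec()).round(2),
     "dockpos",world2dock(D,o["position"]).round(1),"F",np.round(o["force"],1),"t",o["time_s"],"w",o["grip_width"])
E
python3 -c "
from h import *
go((-170,-4,150))
o=env.observe();R=Ro.from_euler('xyz',o['tool_rot'],degrees=True);print(R.inv().apply([0,-150,0]))"
```

```text
shift [  92.  -453.  -358.3] turn [ 7.233e+01 -7.000e-02  3.000e-02] dockpos [309.  318.9 241.7] F [-0.1  0.3 -0.1] t 0.25 w 0.08551568396421312
[   0.15928771  -48.15184445 -142.06116466]
```

```bash
python3 -m inch '[[0,-12,-35,0,0,0,0],[0,-24,-70,0,0,0,0],[0,-48,-100,6,0,0,0],[0,-72,-130,12,0,0,0],[0,-98,-158,18,0,0,0],[0,-124,-184,24,0,0,0],[0,-152,-208,30,0,0,0],[0,-180,-228,36,0,0,0],[0,-215,-240,42,0,0,0],[0,-250,-250,48,0,0,0],[0,-250,-250,50,0,0,0],[0,-250,-250,50,0,0,0]]' 30; python3 -c "
from h import *
go((-170,-4,150))"
```

```text
time_s: 1.25
position: [0.3259, 0.1785, 0.2417]
tool_rot: [-156.5, 89.9, -135.6]
force: [-0.0, 0.1, 0.4]
grip_width: -0.0001
shift [  91.7 -211.3   86.7] turn [22.03 -0.08  0.06] dockpos [ -6.5 155.5 241.7] F [-0.   0.1  0.4] t 1.25 w -6.067124172205229e-05
```

```bash
python3 -m inch '[[5,-30,12,4,0,0,0],[10,-60,24,8,0,0,0],[20,-90,36,12,0,0,0],[35,-120,48,16,0,0,0],[50,-150,60,20,0,0,0],[65,-180,74,22,0,0,0],[80,-205,84,22,0,0,0],[92,-211,87,22,0,0,0],[92,-211,87,22,0,0,0],[92,-211,87,22,0,0,0]]'; python3 -c "
from h import *
go((-170,-4,55))"
```

```text
time_s: 2.08
position: [0.4811, 0.0137, 0.1489]
tool_rot: [-178.7, 89.7, -179.6]
force: [-0.2, 0.9, 1.5]
grip_width: 0.0001
shift [93.9 -1.6  1.7] turn [ 0.12 -0.26  0.01] dockpos [-168.4   -2.7  148.9] F [-0.2  0.9  1.5] t 2.0833 w 8.371265493169529e-05
```

```bash
python3 -m inch '[[30,0,1,0,0,0,0],[60,-1,1,0,0,0,0],[80,-2,2,0,0,0,0],[94,-2,2,0,0,0,0],[94,-2,2,0,0,0,0],[94,-2,2,0,0,0,0]]'; python3 - <<'E'
from h import *
go((-150,-4,44))
d=env.get_image("scene"); save(d,"s2.png",(240,180,400,300),5)
p=env.observe()["position"]
print((proj(d,[p,p-[0,0,.011],p+[0,0,.008],p-[0,0,.055]])-[240,180])*5+2)
E
```

```text
time_s: 2.58
position: [0.4819, 0.0131, 0.0555]
tool_rot: [176.2, 89.7, 175.4]
force: [0.0, -0.6, 1.4]
grip_width: -0.0001
shift [11.5 19.   0.7] turn [ 0.26 -0.29 -0.02] dockpos [-169.    -3.4   55.5] F [ 0.  -0.6  1.4] t 2.5833 w -9.801114118049203e-05
[[407.20655083 439.37986757]
 [407.37414763 463.95959796]
 [407.08343326 421.32345709]
 [408.02560112 559.50169904]]
```

View pics/s2.png

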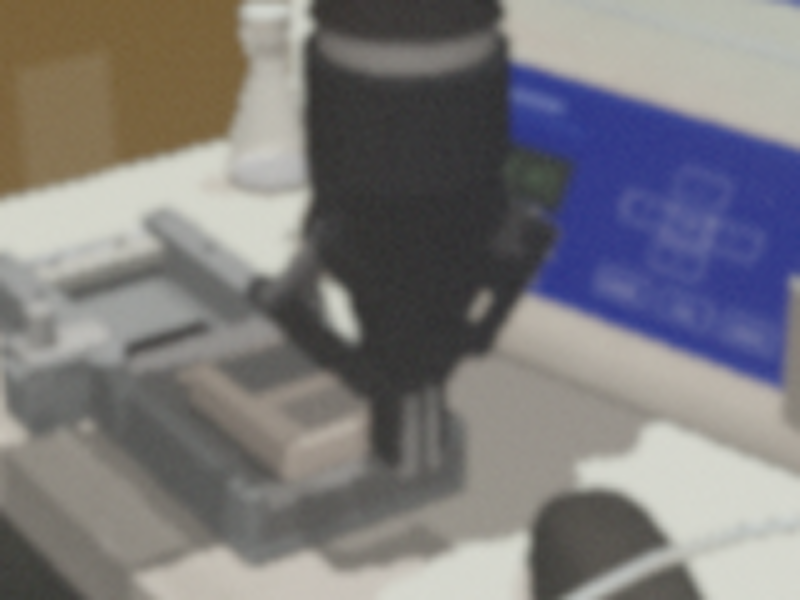

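```bash
python3 -m inch '[[7,0,0,0,0,0,0],[13.5,2,0,0,0,0,0],[13.5,14,0,0,0,0,0],[13.5,22,0,0,0,0,0],[13.5,28,0,0,0,0,0],[13.5,33,0,0,0,0,0],[13.5,38,0,0,0,0,0],[13.5,43,0,0,0,0,0],[13.5,48,0,0,0,0,0],[13.5,54,0,0,0,0,0],[13.5,60,0,0,0,0,0],[13.5,60,0,0,0,0,0]]'; python3 - <<'E'
from h import *
go((-9.5,-2,42))
E
```

```text
time_s: 3.63
position: [0.4839, 0.0739, 0.0431]
tool_rot: [154.7, 89.8, 153.9]
force: [-0.2, 0.9, 0.4]
grip_width: 0.0
shift [ 1.3 98.6 -1.8] turn [ 0.3  -0.15 -0.07] dockpos [-108.1   -4.4   43.1] F [-0.2  0.9  0.4] t 3.6333 w 1.0043202589202375e-05
```

```bash
python3 -m inch '[[0,6,0,0,0,0,0],[0,12,0,0,0,0,0],[0,18,0,0,0,0,0],[0,24,-1,0,0,0,0],[0,30,-1,0,0,0,0],[0,36,-1,0,0,0,0],[0,42,-1,0,0,0,0],[0,48,-2,0,0,0,0],[0,54,-2,0,0,0,0],[0,60,-2,0,0,0,0],[0,66,-2,0,0,0,0],[0,70,-2,0,0,0,0]]'; python3 - <<'E'
from h import *
go((-9.5,-2,42))
save(env.get_image("scene"),"s3.png",(240,180,400,300),5)
E
```

```text
time_s: 4.63
position: [0.4831, 0.1449, 0.0434]
tool_rot: [138.4, 89.8, 137.7]
force: [0.2, -0.9, 0.1]
grip_width: 0.0003
shift [ 1.5 27.7 -0. ] turn [ 0.32 -0.11 -0.1 ] dockpos [-37.2  -2.2  43.4] F [ 0.2 -0.9  0.1] t 4.6333 w 0.0002682201632025672
```

View pics/s3.png

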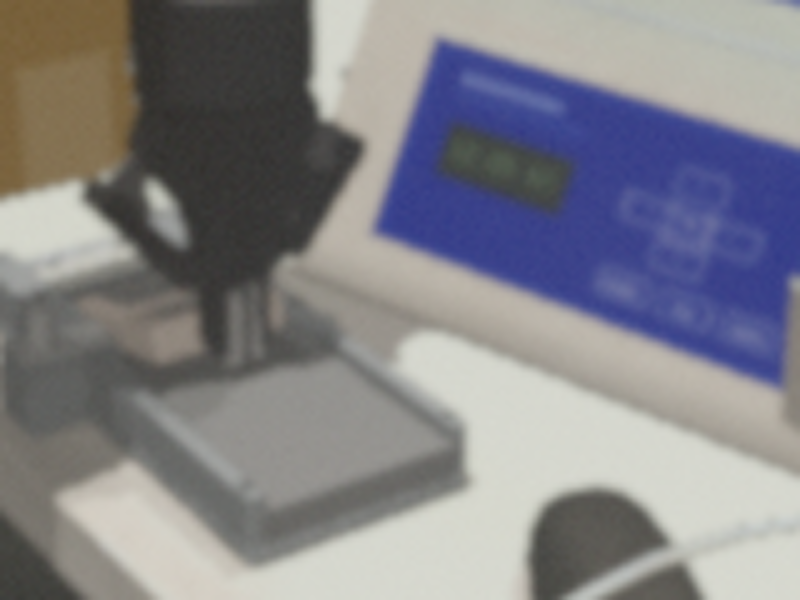

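The fingers (crop about 240,355) are behind the tail. The pack has gone into the tapered mouth and tipped nose-down. I'll continue slowly.

```bash
python3 -m inch '[[0,3,0,0,0,0,0],[0,6,0,0,0,0,0],[0,9,0,0,0,0,0],[0,12,0,0,0,0,0],[0,15,0,0,0,0,0],[0,18,0,0,0,0,0],[0,21,0,0,0,0,0],[0,23,0,0,0,0,0],[0,25,0,0,0,0,0],[0,26,0,0,0,0,0]]'; python3 - <<'E'
from h import *
go((-9.5,-2,42))
E
```

```text
time_s: 5.52
position: [0.4833, 0.1717, 0.0434]
tool_rot: [126.9, 89.8, 126.2]
force: [-0.0, -0.3, -0.2]
grip_width: -0.0002
shift [1.4 0.9 0. ] turn [ 0.37 -0.12 -0.15] dockpos [-10.4  -2.   43.4] F [-0.  -0.3 -0.2] t 5.5167 w -0.00021222280613461612
```

```bash
python3 -m inch '[[0,1,0,0,0,0,0],[0,1.5,0,0,0,0,0],[0,2,0,0,0,0,0],[0,2,0,0,0,0,0]]'; python3 -m inch '[[0,0.5,0,0,0,0,0],[0,1,0,0,0,0,0],[0,1,0,0,0,0,0]]';  python3 - <<'E'
from h import *
go((-9.5,-2,42))
save(env.get_image("top"),"t3.png",(180,235,340,330),5)
save(env.get_image("scene"),"s4.png",(230,180,330,260),8)
E
```

```text
time_s: 5.85
position: [0.4834, 0.1738, 0.0435]
tool_rot: [124.2, 89.8, 123.5]
force: [-0.4, -0.4, 0.4]
grip_width: 0.0003
time_s: 6.1
position: [0.4834, 0.1749, 0.0435]
tool_rot: [124.2, 89.8, 123.5]
force: [0.2, -1.0, -0.5]
grip_width: 0.0002
shift [ 1.5 -2.3  0. ] turn [ 0.37 -0.11 -0.17] dockpos [-7.2 -2.  43.5] F [ 0.2 -1.  -0.5] t 6.1 w 0.00024284284669104605
```

View pics/s4.png

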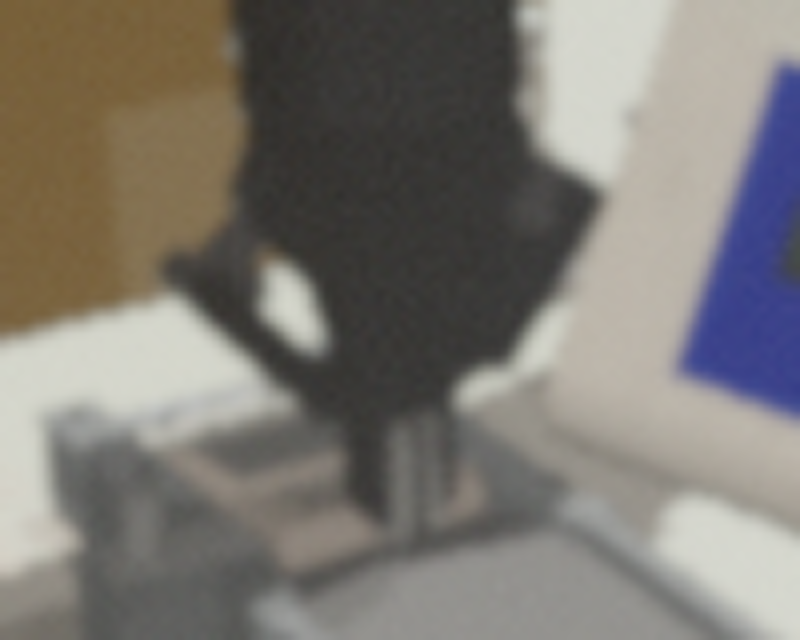

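```bash
for i in 1 2; do python3 -m inch '[[0,0.5,0,0,0,0,0],[0,1,0,0,0,0,0],[0,1,0,0,0,0,0]]'|grep -E "pos|for"; done; python3 - <<'E'
from h import *
go((-9.5,-2,42))
E
```

```text
position: [0.4834, 0.1759, 0.0435]
force: [-0.6, -0.7, 0.3]
position: [0.4834, 0.1767, 0.0434]
force: [-0.7, -2.0, -0.7]
shift [ 1.4 -4.1  0. ] turn [ 0.37 -0.12 -0.14] dockpos [-5.4 -1.9 43.4] F [-0.7 -2.  -0.7] t 6.7 w -0.00024227044801402206
```

View pics/t3.png

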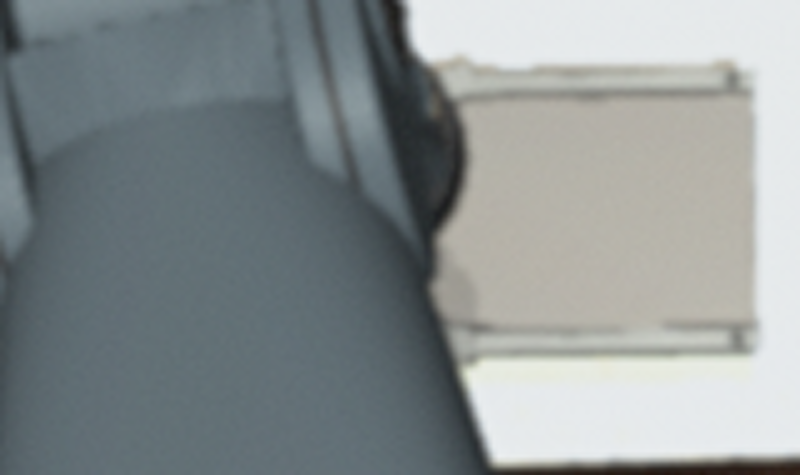

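```bash
for i in 1 2; do python3 -m inch '[[0,0.5,0,0,0,0,0],[0,1,0,0,0,0,0],[0,1,0,0,0,0,0]]'|grep -E "pos|for"; done; python3 - <<'E'
from h import *
go((-9.5,-2,42))
save(env.get_image("wrist"),"w1.png")
E
```

```text
position: [0.4834, 0.1769, 0.0434]
force: [0.6, -3.5, 0.1]
position: [0.4834, 0.1771, 0.0434]
force: [0.2, -4.4, 1.9]
shift [ 1.5 -4.5 -0. ] turn [ 0.32 -0.11  0.1 ] dockpos [-5.  -2.  43.4] F [ 0.2 -4.4  1.9] t 7.2 w -1.5899904012588896e-05
```

View pics/w1.png

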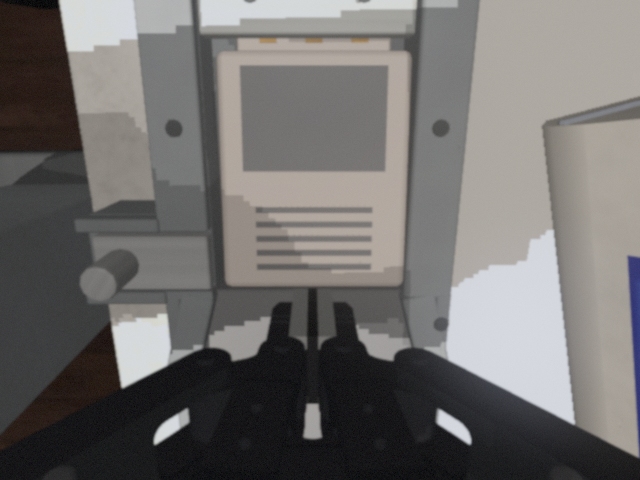

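The wrist view shows the pack straight in the bay. Its body front is at row 50, just short of the lip front edge at row 32, and the tongue contacts run under the lip. The 4.4 N stall means the tip is on the end wall. Next I'll back off, lift and move over the tail.

```bash
python3 -m inch '[[0,-4,0,0,0,0,0],[0,-6,0,0,0,0,0],[-12,-6,0,0,0,0,0],[-25,-5,0,0,0,0,0],[-25,8,-1,0,0,0,0],[-25,20,-1,0,0,0,0],[-25,21,-1,0,0,0,0],[-25,21,-1,0,0,0,0]]'; python3 - <<'E'
from h import *
go((16,0,52))
E
```

```text
time_s: 7.92
position: [0.4825, 0.199, 0.0685]
tool_rot: [-147.2, 89.8, -147.8]
force: [0.0, 0.6, -0.0]
grip_width: -0.0002
shift [16.5 -0.9 -0.7] turn [ 0.42 -0.13  0.08] dockpos [16.9 -0.7 68.5] F [ 0.   0.6 -0. ] t 7.9167 w -0.00015608591779011662
```

```bash
python3 -m inch '[[8,-1,0,0,0,0,0],[14,-1,0,0,0,0,0],[18,-1,0,0,0,0,0],[18,-1,0,0,0,0,0]]' |grep -E "pos|for"; python3 -m inch '[[1,0,0,0,0,0,0],[2,0,0,0,0,0,0],[3,0,0,0,0,0,0],[3,0,0,0,0,0,0]]'|grep -E "pos|for"; python3 -m inch '[[1,0,0,0,0,0,0],[2,0,0,0,0,0,0],[3,0,0,0,0,0,0],[3,0,0,0,0,0,0]]'|grep -E "pos|for";
```

```text
position: [0.4809, 0.1972, 0.0482]
force: [0.9, -0.4, -1.0]
position: [0.4809, 0.1969, 0.0455]
force: [-0.0, 0.2, 1.9]
position: [0.4811, 0.1967, 0.0425]
force: [-0.5, -1.9, 2.3]
```

```bash
python3 -m inch '[[1,0,0,0,0,0,0],[2,0,0,0,0,0,0],[3,0,0,0,0,0,0],[3,0,0,0,0,0,0]]' |grep -E "pos|for"; for i in 1 2; do python3 -m inch '[[1,0,0,0,0,0,0],[2,0,0,0,0,0,0],[2,0,0,0,0,0,0]]'|grep -E "pos|for"; done
```

```text
position: [0.4812, 0.1965, 0.0393]
force: [0.2, -0.9, 2.4]
position: [0.4813, 0.1965, 0.0372]
force: [-0.0, -0.6, 2.1]
position: [0.4814, 0.1966, 0.037]
force: [-3.9, -3.0, 11.6]
```

```bash
for i in 1 2; do python3 -m inch '[[1,0,0,0,0,0,0],[2,0,0,0,0,0,0],[2,0,0,0,0,0,0]]'|grep -E "pos|for"; done;  python3 -m inch '[[-10,0,0,0,0,0,0],[-30,0,0,0,0,0,0],[-45,-20,0,0,0,0,20],[-45,-45,0,0,0,0,40],[-45,-45,0,0,0,0,40],[-45,-45,0,0,0,0,40]]'; python3 - <<'E'
from h import *
go((14,62,54))
save(env.get_image("wrist"),"w2.png")
E
```

```text
position: [0.4814, 0.1966, 0.037]
force: [-4.8, -3.1, 11.8]
position: [0.4815, 0.1967, 0.037]
force: [-4.1, -3.2, 12.2]
time_s: 10.75
position: [0.4814, 0.1517, 0.0823]
tool_rot: [-147.7, 89.8, -148.4]
force: [0.4, 0.3, -0.3]
grip_width: 0.04
shift [ 28.4  44.8 -62.1] turn [ 0.28 -0.18  0.12] dockpos [-30.4  -0.4  82.3] F [ 0.4  0.3 -0.3] t 10.75 w 0.04004165014697795
```

View pics/w2.png

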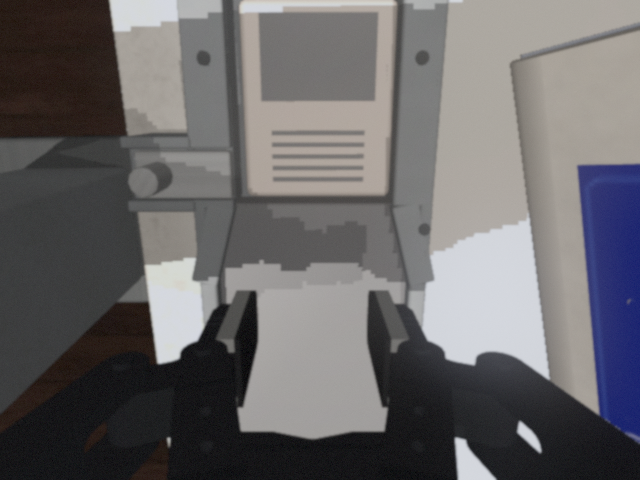

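```bash
python3 -m inch '[[0,15,-22,0,0,0,36],[0,30,-44,0,0,0,36],[0,44,-60,0,0,0,36],[0,45,-64,0,0,0,36],[0,45,-64,0,0,0,36],[0,45,-64,0,0,0,36]]'; python3 - <<'E'
from h import *
go((14,64,49))
d=env.get_image("scene"); save(d,"s5.png",(210,150,310,230),8)
E
```

```text
time_s: 11.3
position: [0.4177, 0.1984, 0.0817]
tool_rot: [-149.5, 89.7, -150.2]
force: [-1.1, -0.6, -0.8]
grip_width: 0.0358
shift [32.7 -1.   0.3] turn [ 0.41 -0.22  0.13] dockpos [15.1 64.2 81.7] F [-1.1 -0.6 -0.8] t 11.3 w 0.03583494959629802
```

View pics/s5.png

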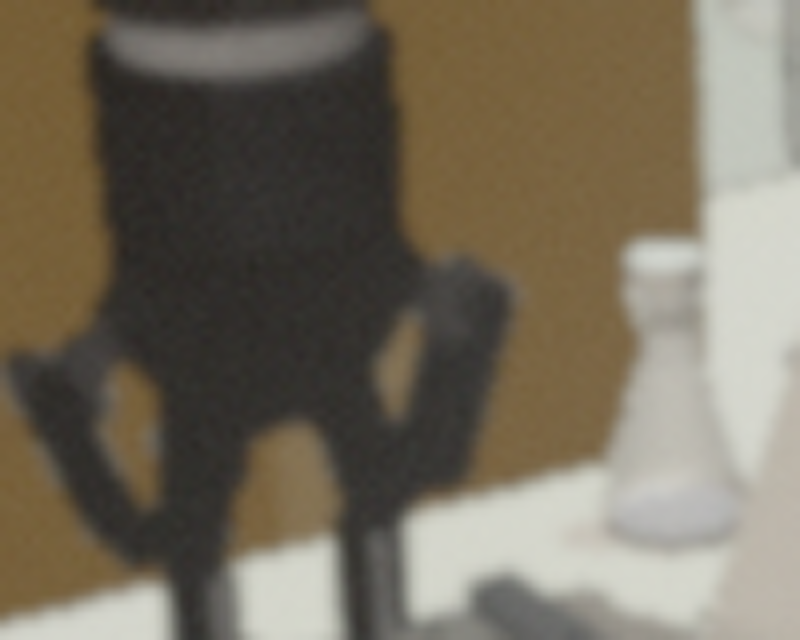

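```bash
python3 -m inch '[[8,-1,0,0,0,0,36],[16,-1,0,0,0,0,36],[22,-1,0,0,0,0,36],[26,-1,0,0,0,0,36],[29,-1,0,0,0,0,36],[32,-1,0,0,0,0,36],[32,-1,0,0,0,0,36]]'; python3 -m inch '[[0,0,3,0,0,0,36],[0,0,6,0,0,0,36],[0,0,9,0,0,0,36],[0,0,11,0,0,0,36],[0,0,13,0,0,0,36],[0,0,15,0,0,0,36],[0,0,16,0,0,0,36]]'; python3 - <<'E'
from h import *
go((14,38,49))
E
```

```text
time_s: 11.93
position: [0.4175, 0.1968, 0.049]
tool_rot: [-152.5, 89.7, -153.2]
force: [-0.3, 0.3, -0.4]
grip_width: 0.0364
time_s: 12.52
position: [0.4335, 0.1967, 0.049]
tool_rot: [-155.8, 89.7, -156.5]
force: [-1.1, 0.5, 1.0]
grip_width: 0.0358
shift [-0.1  0.3 10.3] turn [ 0.35 -0.31  0.14] dockpos [13.6 48.3 49. ] F [-1.1  0.5  1. ] t 12.5167 w 0.03583205302541833
```

```bash
python3 -m inch '[[0,0,2,0,0,0,36],[0,0,4,0,0,0,36],[0,0,6,0,0,0,36],[0,0,8,0,0,0,36],[0,0,8,0,0,0,36]]'|grep -E "pos|for"; for i in 1 2 3 4 5; do python3 -m inch '[[0,0,1,0,0,0,36],[0,0,1.5,0,0,0,36],[0,0,1.5,0,0,0,36]]'|grep -E "pos|for"; done; python3 - <<'E'
from h import *
go((14,38,49))
E
```

```text
position: [0.442, 0.1966, 0.0489]
force: [0.6, 0.4, 0.1]
position: [0.4437, 0.1965, 0.0489]
force: [-1.7, 0.4, 0.6]
position: [0.4442, 0.1965, 0.0488]
force: [-4.4, 0.2, 2.7]
position: [0.4442, 0.1965, 0.0487]
force: [-5.8, 1.2, 4.9]
position: [0.4442, 0.1965, 0.0485]
force: [-6.1, -0.3, 4.9]
position: [0.4443, 0.1965, 0.0485]
force: [-5.7, -0.1, 4.9]
shift [-0.5  0.3 -0.5] turn [ 0.4  -0.94  0.14] dockpos [13.7 37.5 48.5] F [-5.7 -0.1  4.9] t 14.1833 w 0.03553215004957692
```

```bash
python3 -m inch '[[0,0,-4,0,0,0,36],[0,0,-7,0,0,0,36],[-20,0,-7,0,0,0,36],[-45,0,-7,0,0,0,36],[-80,0,-10,0,0,0,36],[-110,-30,-30,0,0,0,36],[-130,-60,-50,0,0,0,36],[-140,-95,-70,0,0,0,36],[-140,-130,-70,0,0,0,36],[-140,-170,-70,0,0,0,36],[-140,-200,-70,0,0,0,36],[-140,-200,-70,0,0,0,36]]'; python3 - <<'E'
from h import *
go((14,38,49))
d=env.get_image("top"); s=env.get_image("scene")
a=cv2.resize(d["image"][235:330,180:340],(800,475),interpolation=cv2.INTER_CUBIC)[:,:440]
b=cv2.resize(s["image"][185:280,230:300],(350,475),interpolation=cv2.INTER_CUBIC)
cv2.imwrite("pics/end.png",np.hstack([a,b])[:,:,::-1])
print((proj(d,[dk(D,p) for p in [(14,50,54),(14,66,54),(1.5,-32,26),(1.5,32,26),(81.5,-32,26)]])-[180,235])*5+2)
E
```

```text
time_s: 15.18
position: [0.3752, -0.0073, 0.1906]
tool_rot: [-152.4, 89.2, -153.5]
force: [1.2, -0.2, 0.7]
grip_width: 0.0357
shift [139.4 206.3  66.5] turn [-0.02 -0.73  0.38] dockpos [-191.3  102.8  190.6] F [ 1.2 -0.2  0.7] t 15.1833 w 0.035732656089658164
[[329.64780669 345.93874706]
 [328.84685637 391.21342872]
 [377.7737033  129.09630314]
 [375.26767346 301.28559764]
 [163.06295974 131.03841727]]
```

View pics/end.png

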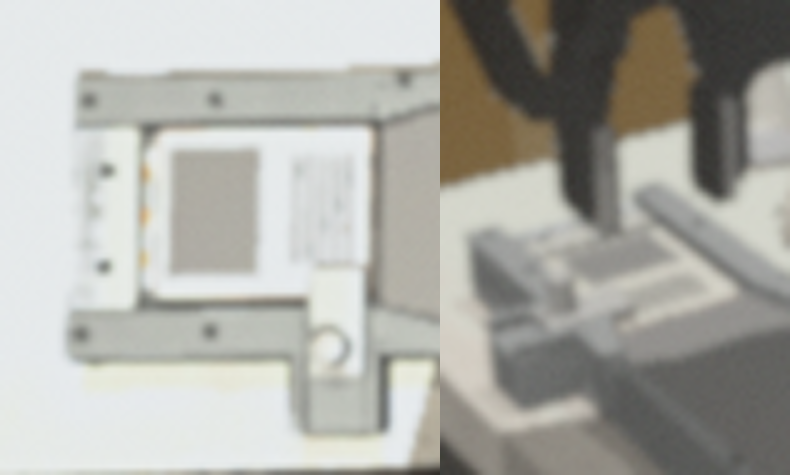

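The final view shows the pack flat in the bay, with the bolt over its tail. The knob is at crop (331,346), and fully across projects to (330,346).

```bash
python3 -c "
from rig import env
print(env.finish_job())"
```

```text
the job is handed in; nothing more can be done
None
```

The pack is loaded, pressed level and locked. I handed the job in at about 15 s of the 48 s allowed.

- **Loading:** I pushed the pack along the deck with closed fingers until its tongue stopped on the end wall at about 4 N. The wrist picture showed it straight, with the tongue under the lip.
- **Pressing:** I pressed the tail until it stopped at about 12 N, with the fingertips at about 26 mm, the height of a seated pack.
- **Bolt:** I slid it by its knob until it stopped at about 6 N. In the last top view the knob is within 1 crop pixel of the fully-across position.

**Checks that did not fully agree:** in the top view the pack appears 2–4 mm further in than the fitted dock pose predicts. That is close to the fit and calibration error near the lip, and the end wall limits it anyway.

**Not checked:** I did not measure the flask, vial or timer again at the end. The arm stayed clear of them throughout.

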